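# Drive the tight core adapter out of a used label roll

### The arm

A 6-joint arm with a two-finger parallel gripper is mounted at the origin on a cart in front of the work surface, level with it; the furniture and walls round the work are solid. World frame = base frame: x ahead of the robot, y to its left, z up, the work surface at z = 0. Lengths are in m, angles in degrees, forces in N, time in s.
With the tool pointing down it reaches from about 0.4 to 0.825 m from the base axis. Payload 7 kg.
Tool frame: the origin (TCP) lies on the centre line of the jaws, within the pads' length; the fingertips stand 19 mm ahead of it and the grasp point (between the pads) is the TCP; z points along the fingers, y is the line along which they close (so a half turn about z gives the same grasp; the last joint's range is limited). The gripper opens to 88 mm and grips with 3 to 60 N. Pads are 19 mm wide; open, the fingers measure 130 mm over their backs; the gripper's body (78 mm by 193 mm) begins 47 mm behind the grasp point.
Start: joints at [-56.774, 20.546, 0.682, 0, -70.136, -16.507], TCP at [0.194, -0.646, 0.246] pointing down, gripper open.
Joint ranges: [-176.03, 176.03], [-82.01, 121.73], [-58.28, 71.71], [-173.87, 95.51], [-174.79, -0.11], [-173.66, 173.66]. Speed limits (degrees/s): [136.94, 136.94, 172.46, 180, 180, 180].

### API

Orientations are given as [roll, pitch, yaw] about the fixed x, y, z axes, in that order (R = Rz(yaw) Ry(pitch) Rx(roll)).
In Python, from plant import * gives the robot as it stands. The module is installed in compiled form; this text tells all that it offers.
- The arm moves only by the tool play_rows, never from a script. Its argument "deltas" is a list of rows, each a list of 6 numbers: the shift along the world's x, y, z scaled (see below), then the turn, a rotation vector about the world's x, y, z scaled (see below). A call has 1 to 10 rows; each row shifts and turns the commanded pose from where the row before left it; what a row does not reach is not made up. The controller multiplies each number of a shift by 800 mm and each number of a turn by 180 degrees. A row lasts 1/10 s, in which the tool goes at most 50 mm and 8.59 degrees, less where a joint would pass 70% of its speed; a pose out of reach is approached as far as the arm can. A call with a number of a shift or a turn outside -1 to 1 is refused whole. A call with a gripper value outside its range is refused whole. "gripper" is the gripper command: -1 is shut, 1 is fully open, values between are in proportion, set as the call begins (left out, the last holds). The fingers move at their own pace and stop on an object; the grip force is fixed at half the most. Time passes only in rows, so rows that do not move let the fingers close. It gives the time, the measured TCP pose, the force, the opening and the grip force at its end, in the units of the state.
- get_obs(): the state, without advancing time (a new reading comes with each control period).
- snapshot(name): name is "scene" or "top" or "wrist"; returns (picture, depth): 400x640x3 uint8, blue, green, red; 400x640 float32, m along the optical axis (not along the pixel's ray), 0 where there is no reading.
- camera_model(name): a dict with "fx", "fy", "cx", "cy" (pixels), "world_to_cam" (4x4, takes a point from world to camera coordinates). Camera axes: x right, y down, z forward; pixel columns grow to the right and rows downward; lengths in m; the calibration is good to about 2 mm. A picture is of the moment at which its call begins: read the wrist's pose just before it. camera_model takes no time and is no camera call; for the wrist camera it gives the pose at the moment of the call.
- close_job(): hands the job in; it is judged then, once.
The state is a dict: "clock": time; "joint_pos": joint angles; "qvel": joint speeds; "tau": joint torques, N m; "tool_pos": TCP position; "orientation": TCP orientation; "force": force on the tool from outside, world axes, zero at the start; "moment": the same for the moment, N m; "opening": finger opening in m; "gripper_force": force on a finger pad.
Only numpy, scipy, OpenCV 4.12 (cv2) and the standard library are available. Lean on these libraries where they do the work, as an engineer would, in place of code of your own. Each camera call takes 0.05 s, during which the arm holds its last target. There are 200 camera calls.

### The job

The plastic core adapter is stuck in the lower end of the used label roll and is needed for the new roll. Slide the push rod along its keyhole slot to the wide end and lift it out, then push it down the roll's sloping bore from the upper end until the adapter drops into the stand's tray. Finally hang the rod back in its bracket, slid right along to the narrow end of the slot, and leave the things round about where they are.

Things in the scene. Friction and masses are not known exactly. Their poses are not given: they have to be found in the camera images.
- roll_stand: Fixed grey stand, 200 mm (x) by 120 mm (y). Its foot is an open catch tray (walls 26 mm high, 4 mm thick, floor 5 mm); on rod legs above it a sloping channel holds the used label roll. Origin: centre of the underside, on the desk. x points away from the robot at yaw 0; the roll's upper end looks up and back along -x.
- label_roll: The used white label roll, clamped in the channel (fixed to the stand): 68 mm diameter, 58 mm long, with a straight through-bore of 25.6 mm in its cardboard core. Origin: centre of the bore at the LOWER end. z is the bore's axis and points up out of the upper end, 35 degrees from vertical. Channel and clamp stay within 55 mm of the axis and below the upper face; above that all is clear.
- bore_top (a point): Centre of the upper mouth of the bore, 58 mm along label_roll's z from the lower end and about 136 mm above the desk. Axes as label_roll.
- adapter_center (a point): Middle of the core adapter, half-way along its 30 mm length, on its axis. z points from the flange to the flat, closed inner end face, which the rod is to push on; at the start that face lies 32 mm below the upper mouth of the bore.
- core_adapter: The core adapter: closed black plastic plug, 30 g, loose: barrel 24.8 mm diameter, 26 mm long, in the bore; flange 31 mm, 4 mm thick, just below the roll. Origin: centre of the flange's outer face. Two sprung nubs in the bore, 5 mm from its lower end, snap into a groove of the barrel: it takes a firm push of about 8 to 20 N. It drops free after 20 to 28 mm of travel, surely once the rod's tip is 3 mm past the bore's lower end.
- bracket: Fixed bracket of folded grey sheet, 80 mm (x) by 100 mm (y), 118 mm high: foot, upright back at +x, and on top a level plate, 4 mm thick, with a keyhole slot along y at x = 0: narrow part 12 mm wide from y = -32 to +10 mm, wide end 23 mm across from +10.5 to +34.5 mm. Origin: centre of the underside, on the desk. Above the plate all is clear.
- wide_end (a point): Centre of the wide end of the keyhole slot (bracket y = +22.5 mm), at the plate's top face, 118 mm above the desk. Only here can the rod's shaft pass through the plate, with 3.5 mm to spare all round.
- narrow_end (a point): Point in the narrow part of the slot near its closed end (bracket y = -22.5 mm), at the plate's top face: where the rod's neck belongs when it is hung up.
- rod_grip (a point): Middle of the push rod's round wooden grip (29 mm diameter, 52 mm high), on the axis; z points up along the rod. The grip's flat underside, 26 mm below this point, rests on the bracket's plate; the rod's tip is 121 mm below this point.
- push_rod: The push rod, loose, 0.16 kg, hanging upright in the narrow part of the slot. Origin: centre of the grip's underside. Below the grip: a neck of 9 mm diameter, 15 mm long, then a steel shaft of 16 mm diameter, 80 mm long, with a flat tip. In the narrow part the neck slides along, but the rod can be raised only 11 mm, as the shaft does not pass.
- fresh_center (a point): Centre, half-way up, of a new label roll standing on end on the desk (72 mm diameter, 58 mm high), loose. A bystander.
- calculator: Desk calculator, 150 by 104 by 20 mm, loose, on the left. A bystander; origin at the centre of its underside.
- mouse: Black computer mouse, 104 by 58 by 39 mm, loose, on the left. A bystander; origin at the centre of its underside.
- pen: Dark pen, 145 by 12 by 9 mm, loose, lying between stand and bracket and pointing away from the robot. A bystander; origin at the centre of its underside.
There are look-alikes about, which are no part of the job. Of the things like the push_rod, leave any that is blue or purple; of the rest the smaller one is meant.

How it is judged (in metres and radians):
On the way, in this order (a step that is already met when the one before it is completed fails the run):
1. the push rod is lifted free of the bracket, its tip above the slotted plate (z of rod_grip in the frame of bracket above 0.24 m), for 0.1 s.
2. the rod, held in the bore, pushes the adapter at least 6 mm down it (contact force between push_rod and core_adapter above 1 N and z of adapter_center in the frame of label_roll below 0.0048 m), for 0.05 s.
3. the adapter has dropped into the stand's tray (x of adapter_center in the frame of roll_stand between -0.096 and 0.096 m and y of adapter_center in the frame of roll_stand between -0.056 and 0.056 m and z of adapter_center in the frame of roll_stand below 0.035 m), for 0.2 s.
At the end, for the whole second after the job is handed in: The adapter lies at rest in the stand's tray, and the push rod hangs upright and still in the bracket, its grip down on the plate and its neck in the narrow part of the slot, within about 15 mm of the closed end (bracket y below -12 mm) (all of step 3 and linear speed of each of core_adapter, push_rod below 0.02 m/s and y of rod_grip in the frame of bracket below -0.012 m and x of rod_grip in the frame of bracket between -0.006 and 0.006 m and z of rod_grip in the frame of bracket between 0.14 and 0.148 m and angle between rod_grip's own z axis and vertical below 0.1 rad); the robot touches nothing.
It fails at once if a bystander (new roll, calculator, mouse, pen) is moved by more than 30 mm (distance of any of fresh_center, calculator, mouse, pen from where it was at the start of the episode above 0.03 m).
It also fails if it takes over 54 s, if anything falls off the work surface, if the arm or the gripper's body presses on something with over 40 N, if the wrist force passes 120 N, or if a joint passes its speed limit or range.

## Working session

There is one attempt and no reset: what is moved stays moved. The work goes in short steps, Python scripts to look and compute and a tool call to move; the robot and the scene stay as the last step left them, time stands still between calls to the robot, and variables do not carry over. Pictures are saved under pics/ and viewed, at most 12 in all, crops included, and the job is handed in when it is done.

Besides the shell and the picture viewer there is one more tool, called by a JSON object that holds its "fn" and its "kwargs". play_rows: Moves the arm, as the interface text tells. Its arguments: {"type":"object","properties":{"deltas":{"type":"array","items":{"type":"array","items":{"type":"number","minimum":-1,"maximum":1}}},"gripper":{"type":"number"}},"required":["deltas"]}

```bash
mkdir -p pics; cat > h.py <<'E'
from plant import *
import numpy as np, cv2
def snap(n,f=None):
    p,d=snapshot(n); c=camera_model(n)
    np.savez(f'{f or n}.npz',p=p,d=d,M=c['world_to_cam'],K=[c['fx'],c['fy'],c['cx'],c['cy']])
    cv2.imwrite(f'pics/{f or n}.png',p); return p,d
class V:
    def __init__(s,f):
        z=np.load(f'{f}.npz'); s.p,s.d,s.M,s.K=z['p'],z['d'],z['M'],z['K']; s.I=np.linalg.inv(s.M)
    def ray(s,u,v):
        fx,fy,cx,cy=s.K; r=s.I[:3,:3]@[(u-cx)/fx,(v-cy)/fy,1]; return s.I[:3,3],r
    def plane(s,u,v,z):
        o,r=s.ray(u,v); return o+r*(z-o[2])/r[2]
    def dep(s,u,v):
        o,r=s.ray(u,v); return o+r*s.d[int(v),int(u)]
    def pts(s):
        v,u=np.mgrid[:400,:640]; fx,fy,cx,cy=s.K
        c=np.stack([(u-cx)/fx,(v-cy)/fy,np.ones_like(u)],-1)*s.d[...,None]
        return c@s.I[:3,:3].T+s.I[:3,3]
    def proj(s,P):
        c=s.M[:3,:3]@P+s.M[:3,3]; return s.K[0]*c[0]/c[2]+s.K[2],s.K[1]*c[1]/c[2]+s.K[3]
E
python3 - <<'E'
from h import *
for n in('scene','top'):
    snap(n); v=V(n); print(n,v.I[:3,3].round(3),v.K.round(1),(v.d>0).mean())
o=get_obs();print(o)
E
```

```text
scene [0.125 0.372 1.095] [417.  417.  309.7 199.2] 0.99616796875
top [0.262 0.027 1.731] [518.6 518.6 318.9 201.6] 0.99616796875
{'clock': 0.1, 'joint_pos': array([-5.67766373e+01,  2.05881297e+01,  6.39889827e-01, -1.49479416e-02,
       -7.01360275e+01, -1.65062847e+01]), 'qvel': array([-0.04524414, -0.11273989,  0.0845814 ,  0.03800648,  0.02095437,
       -0.06020393]), 'tau': array([-2.25073003e-03, -5.84162021e+01,  2.93750185e+01,  7.01541245e+00,
        1.01557889e-02, -5.59176624e-05]), 'tool_pos': array([ 0.1940046 , -0.64610671,  0.2447227 ]), 'orientation': array([ 1.79915213e+02, -1.04702542e-02, -1.63288004e+02]), 'force': array([-0.70834586,  0.32456735, -1.12822418]), 'moment': array([ 0.00791106, -0.00940578, -0.03587245]), 'gripper_force': 0.0, 'opening': 0.08782761889734086}
```

View pics/scene.png

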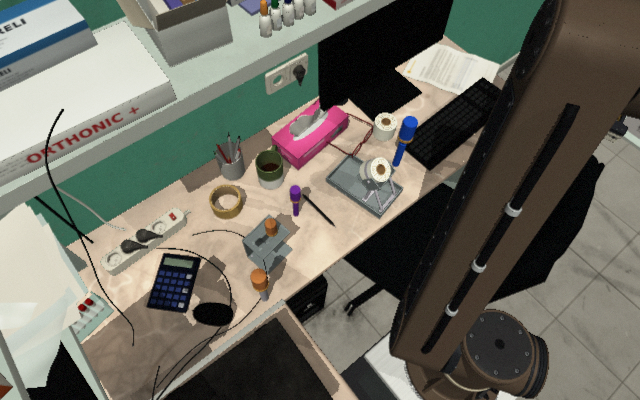

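View pics/top.png

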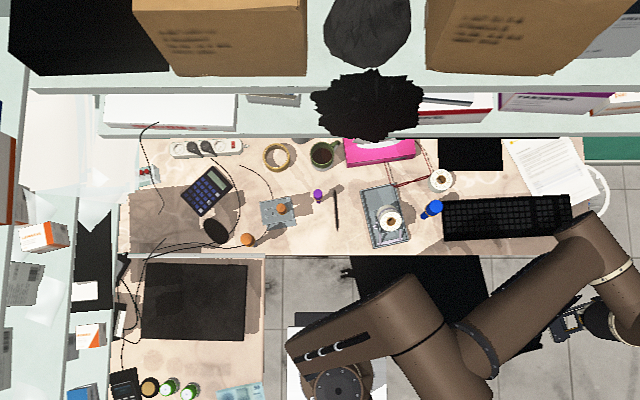

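The scene view shows four rod-like candidates:
- orange grip in the bracket at scene (271,227)
- orange grip standing near the desk edge at (259,280)
- purple at (295,193), excluded by colour
- blue at (407,128), excluded by colour

The choice is between the two orange ones, so I'll measure both and check a close crop.

```bash
python3 - <<'E'
from h import *
for n in('scene','top'):
    v=V(n); P=v.pts(); h=cv2.cvtColor(v.p,cv2.COLOR_BGR2HSV)
    m=cv2.inRange(h,(5,120,70),(18,255,255))
    k,l,s,c=cv2.connectedComponentsWithStats(m)
    for i in range(1,k):
        if s[i,4]>40:
            Q=P[l==i]
            if abs(Q[:,1].mean())>.6 or not(.3<Q[:,0].mean()<.8): continue
            t=Q[Q[:,2]>np.percentile(Q[:,2],90)-.004]
            lo,hi=np.percentile(Q,[2,98],axis=0)
            print(n,s[i],c[i].round(1),'lo',lo.round(3),'hi',hi.round(3),'topc',t.mean(0).round(3),((t.max(0)-t.min(0))/1).round(3))
    # bracket plate: z 112..121 near
    W=(P[...,0]>.35)&(P[...,0]<.75)&(P[...,1]>-.35)&(P[...,1]<.4)
    for nm,z0,z1 in(('plate',.110,.124),('high',.124,.2)):
        mm=(W&(P[...,2]>z0)&(P[...,2]<z1)).astype(np.uint8)
        k,l,s,c=cv2.connectedComponentsWithStats(mm)
        for i in range(1,k):
            if s[i,4]>60:
                Q=P[l==i]; print(n,nm,s[i],Q.mean(0).round(3),cv2.minAreaRect((Q[:,:2]*1000).astype(np.float32)))
s=V('scene').p; t=V('top').p
a=cv2.resize(s[170:310,220:420],None,fx=4,fy=4,interpolation=2)[:560]
b=cv2.resize(t[160:260,220:420],None,fx=4,fy=4,interpolation=2)
cv2.imwrite('pics/c1.png',a); cv2.imwrite('pics/c2.png',b)
E
```

```text
scene [260   0   8  15 101] [263.3   7.2] lo [0.667 0.029 0.601] hi [0.678 0.04  0.622] topc [0.658 0.044 0.634] [0.555 0.343 0.477]
scene [382 118   9   7  43] [385.9 121.2] lo [ 0.618 -0.361  0.031] hi [ 0.64  -0.345  0.061] topc [ 0.629 -0.355  0.057] [0.026 0.012 0.008]
scene [377 164   8  10  62] [380.6 169. ] lo [ 0.467 -0.181  0.106] hi [ 0.493 -0.168  0.141] topc [ 0.483 -0.176  0.137] [0.015 0.022 0.012]
scene [265 218  12  18 172] [270.4 226.9] lo [0.501 0.16  0.125] hi [0.526 0.185 0.174] topc [0.515 0.171 0.171] [0.027 0.027 0.007]
scene [250 269  19  23 317] [259.  279.8] lo [0.4   0.257 0.13 ] hi [0.433 0.29  0.192] topc [0.417 0.273 0.189] [0.035 0.034 0.006]
scene plate [360 160  36  29 213] [ 0.475 -0.155  0.117] ((486.71893310546875, -161.04359436035156), (89.76318359375, 79.12049865722656), 19.689830780029297)
scene plate [242 215  48  45 834] [0.51  0.194 0.119] ((514.5640869140625, 189.34197998046875), (77.52557373046875, 101.20699310302734), 10.19715690612793)
scene high [397 125  19  19 218] [ 0.504 -0.28   0.169] ((506.37689208984375, -282.37518310546875), (42
[... 2269 characters left out ...]
, 57.95580291748047), (25.318910598754883, 28.774354934692383), 87.72339630126953)
top high [276 203  11  12  93] [0.513 0.169 0.163] ((516.8495483398438, 169.87814331054688), (31.92618179321289, 27.763744354248047), 12.904205322265625)
top high [424 203  14  14  74] [ 0.502 -0.282  0.166] ((505.3833923339844, -286.2119140625), (41.81452560424805, 21.353649139404297), 36.93306350708008)
top high [378 207  25  23 343] [ 0.487 -0.165  0.138] ((487.64251708984375, -168.89254760742188), (74.83867645263672, 69.18856048583984), 88.63797760009766)
top high [240 233  15  14 162] [0.416 0.268 0.178] ((417.5856628417969, 270.99346923828125), (35.20057678222656, 35.955936431884766), 1.5049461126327515)
```

View pics/c1.png

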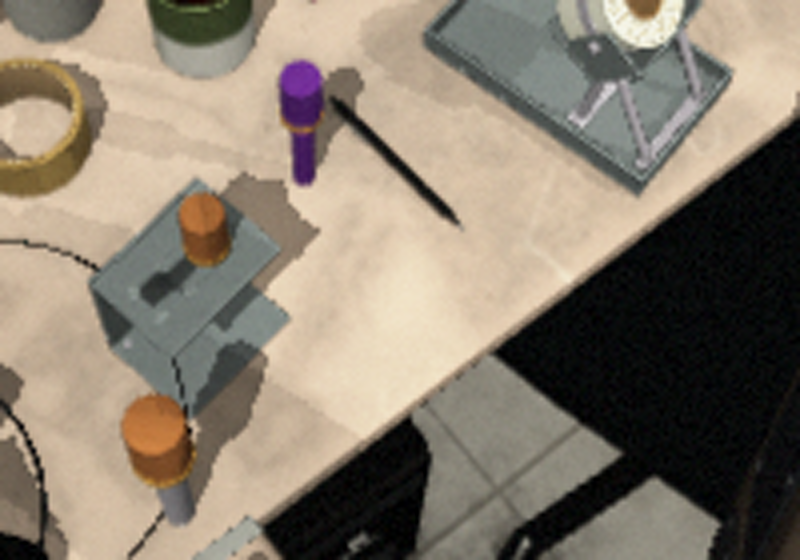

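View pics/c2.png

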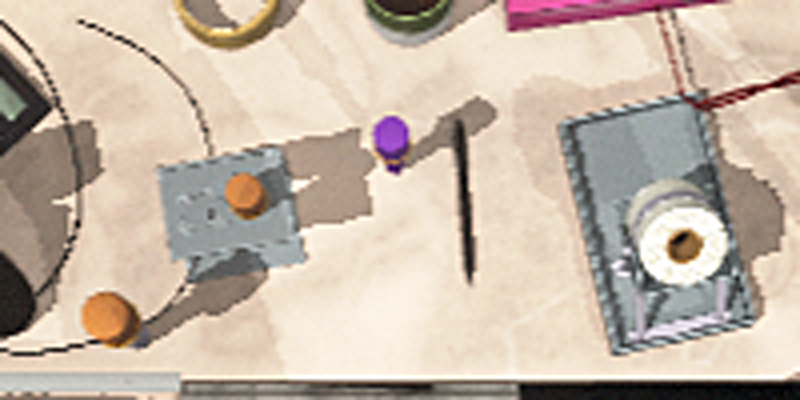

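Crop c1 shows the orange grip (205,230) sitting on the slotted plate, with the wide end to its left at (155,290). Its diameter is about 28 mm. The other orange rod (155,440) is larger, about 35 mm, and stands by itself, so the push rod is the one in the bracket. Crop c2 shows the bore mouth at (685,243), with the stand turned about +12°. I'll start moving and look at the stand with the wrist camera on the way.

{"fn": "play_rows", "kwargs": {"deltas": [[0.02,0.052,0.025,0,0,0],[0.022,0.057,0.02,0,0,0],[0.022,0.057,0.02,0,0,0],[0.022,0.057,0.02,0,0,0],[0.022,0.057,0.02,0,0,0],[0.022,0.057,0.02,0,0,0],[0.022,0.057,0,0,0,0],[0.022,0.057,0,0,0,0],[0.02,0.04,0,0,0,0],[0,0,0,0,0,0]], "gripper": 1}}

```text
clock: 1.1
tool_pos: [0.3481, -0.2569, 0.3436]
orientation: [180.0, 0.1, -163.0]
force: [-0.3, -0.6, 0.0]
opening: 0.0873
gripper_force: 0.0
```

```bash
cat > stand.py <<'E'
from h import *
from scipy.optimize import least_squares
def face(n):
    v=V(n);P=v.pts();h=cv2.cvtColor(v.p,cv2.COLOR_BGR2HSV)
    # tray rim yaw
    W=(P[...,0]>.33)&(P[...,0]<.7)&(P[...,1]>-.28)&(P[...,1]<-.05)
    m=W&(P[...,2]>.021)&(P[...,2]<.030)
    k,l,s,c=cv2.connectedComponentsWithStats(m.astype(np.uint8)); 
    Q=P[m&(P[...,1]<-.07)&(P[...,1]>-.26)]
    print(n,'rim',len(Q),cv2.minAreaRect((Q[:,:2]*1000).astype(np.float32)))
    m=W&(P[...,2]>.10)&(P[...,2]<.17)&(h[...,1]<60)&(h[...,2]>150)
    Q=P[m]; rng=np.random.default_rng(0); best=0
    for _ in range(2000):
        a=Q[rng.choice(len(Q),3,False)]; nn=np.cross(a[1]-a[0],a[2]-a[0]); L=np.linalg.norm(nn)
        if L<1e-5: continue
        nn/=L; nn*=np.sign(nn[2]); 
        if abs(nn[2]-.819)>.12: continue
        I=abs((Q-a[0])@nn)<.003
        if I.sum()>best: best=I.sum(); B=I
    F=Q[B]; c=F.mean(0); nn=np.linalg.svd(F-c)[2][2]; nn*=np.sign(nn[2])
    e1=np.cross([0,0,1],nn);e1/=np.linalg.norm(e1);e2=np.cross(nn,e1)
    uv=np.c_[(F-c)@e1,(F-c)@e2]
    (x,y),r=cv2.minEnclosingCircle((uv*1000).astype(np.float32))
    print(' face',len(F),'n',nn.round(3),'tilt',np.degrees(np.arccos(nn[2])).round(1),'yaw',np.degrees(np.arctan2(-nn[1],-nn[0])).round(1),'ctr',(c+e1*x/1000+e2*y/1000).round(4),'r',round(r,1))
    # brown bore centre by colour, cast on z=.136
    mm=cv2.inRange(h,(5,90,40),(20,255,255)); k,l,s,cc=cv2.connectedComponentsWithStats(mm)
    for i in range(1,k):
        if s[i,4]>30:
            q=v.plane(*cc[i],.136)
            if .4<q[0]<.55 and -.25<q[1]<-.1: print(' bore blob',s[i],cc[i].round(1),q.round(4))
if __name__=='__main__':
    print({k:get_obs()[k] for k in('clock','tool_pos','orientation','joint_pos')})
    snap('wrist','w1'); c=V('w1'); print('cam',c.I.round(3))
    for n in('scene','top','w1'):
        try: face(n)
        except Exception as e: print(n,e)
E
python3 stand.py
```

```text
{'clock': 1.1, 'tool_pos': array([ 0.34807489, -0.25693088,  0.34358717]), 'orientation': array([ 1.79998961e+02,  9.07532863e-02, -1.63021929e+02]), 'joint_pos': array([-1.01552112e+01, -6.34959471e+00, -1.80405009e+01, -4.32223063e-02,
       -7.82288050e+01, -6.28579294e+01])}
cam [[-0.292  0.926  0.241  0.282]
 [ 0.957  0.282  0.074 -0.278]
 [ 0.     0.252 -0.968  0.483]
 [ 0.     0.     0.     1.   ]]
scene rim 354 ((554.5531616210938, -169.5697021484375), (286.9897155761719, 168.2137908935547), 8.368955612182617)
 face 289 n [-0.553 -0.124  0.824] tilt 34.5 yaw 12.7 ctr [ 0.4741 -0.1729  0.1334] r 40.9
 bore blob [377 164   8  11  72] [380.5 169. ] [ 0.4766 -0.1684  0.136 ]
top rim 211 ((554.5217895507812, -174.24783325195312), (287.3100891113281, 171.0689239501953), 7.879251480102539)
 face 181 n [-0.613 -0.123  0.781] tilt 38.7 yaw 11.4 ctr [ 0.4719 -0.1726  0.1302] r 43.2
 bore blob [387 217   9   9  56] [390.7 221.2] [ 0.4759 -0.17    0.136 ]
w1 rim 642 ((490.7212219238281, -166.92306518554688), (161.39271545410156, 119.89627838134766), 12.497709274291992)
 face 1158 n [-0.566 -0.124  0.815] tilt 35.4 yaw 12.3 ctr [ 0.4823 -0.2058  0.1353] r 77.4
 bore blob [352 283  26  27 321] [366.  295.8] [ 0.4717 -0.1696  0.136 ]
 bore blob [388 312   8   9  31] [391.4 317.2] [ 0.4896 -0.1325  0.136 ]
 bore blob [406 312  19   7  41] [415.  315.8] [ 0.4798 -0.1071  0.136 ]
```

View pics/w1.png

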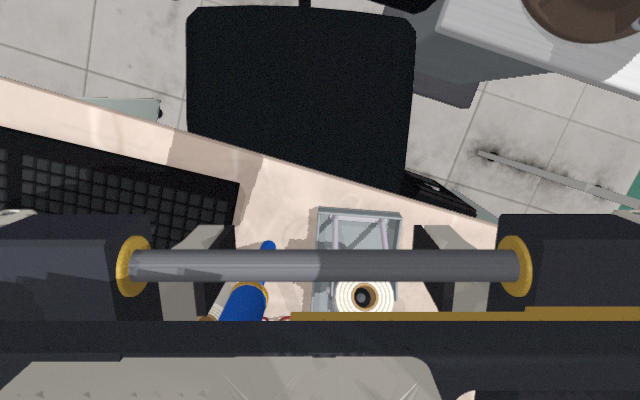

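The wrist view shows the bore mouth at (366,296), which casts to about (0.474, -0.170, 0.136), with stand yaw about 12.4°. Next I go to the rod.

{"fn": "play_rows", "kwargs": {"deltas": [[0.023,0.058,0,0,0,-0.007],[0.023,0.058,0,0,0,-0.007],[0.023,0.058,0,0,0,-0.007],[0.023,0.058,0,0,0,-0.007],[0.023,0.058,0,0,0,0],[0.023,0.058,0,0,0,0],[0.023,0.058,-0.02,0,0,0],[0.023,0.058,-0.04,0,0,0],[0.023,0.058,-0.035,0,0,0],[0,0,0,0,0,0]]}}

```text
clock: 2.15
tool_pos: [0.5066, 0.1444, 0.2717]
orientation: [-179.9, -0.4, -168.2]
force: [-0.8, -0.5, 0.1]
opening: 0.0878
gripper_force: 0.0
```

```bash
python3 - <<'E'
from h import *
print({k:get_obs()[k] for k in('clock','tool_pos','orientation','joint_pos')})
p,d=snap('wrist','w2'); v=V('w2'); P=v.pts()
h=cv2.cvtColor(v.p,cv2.COLOR_BGR2HSV);m=cv2.inRange(h,(5,120,50),(18,255,255))
k,l,s,c=cv2.connectedComponentsWithStats(m)
for i in range(1,k):
    if s[i,4]>300:
        Q=P[l==i];t=Q[Q[:,2]>np.percentile(Q[:,2],90)-.004];print(s[i],Q.mean(0).round(3),t.mean(0).round(4),t.min(0).round(4),t.max(0).round(4))
m=(P[...,2]>.113)&(P[...,2]<.123)&(abs(P[...,0]-.51)<.08)&(abs(P[...,1]-.19)<.08)
Q=P[m];print(len(Q),cv2.minAreaRect((Q[:,:2]*1000).astype(np.float32)))
E
```

```text
{'clock': 2.15, 'tool_pos': array([0.50660593, 0.14444492, 0.27166932]), 'orientation': array([-179.88031288,   -0.39929518, -168.24944607]), 'joint_pos': array([ 3.72189400e+01,  5.79608166e+00, -1.52398943e+01, -6.80023389e-02,
       -6.93759972e+01, -1.15443788e+02])}
[ 480   84   95   59 4389] [0.418 0.262 0.18 ] [0.4172 0.2666 0.1927] [0.3991 0.1296 0.1872] [0.4399 0.2869 0.4137]
[ 334  185   40   48 1476] [0.51  0.166 0.167] [0.5122 0.1676 0.1739] [0.4399 0.1296 0.1691] [0.527  0.1817 0.4137]
6719 ((512.82568359375, 186.94091796875), (76.66584777832031, 100.19039154052734), 10.074142456054688)
```

View pics/w2.png

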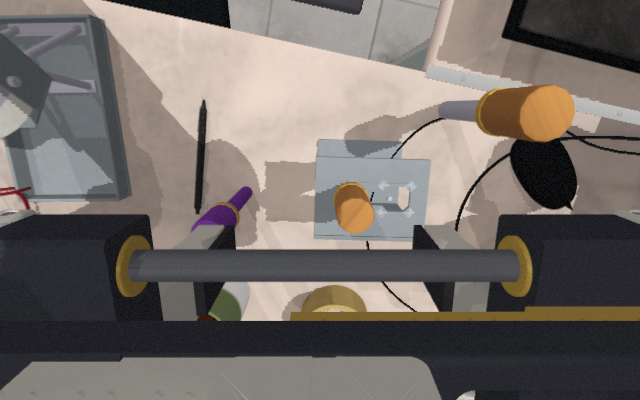

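The wrist view shows the rod's grip at (355,212), the slot's wide end at (403,197), the purple rod at (225,210) and the large orange rod at (530,110). I descend onto the grip.

{"fn": "play_rows", "kwargs": {"deltas": [[0.01,0.031,-0.01,0,0,0],[0,0,-0.04,0,0,0],[0,0,-0.04,0,0,0],[0,0,-0.04,0,0,0],[0,0,-0.023,0,0,0],[0,0,0,0,0,0],[0,0,0,0,0,0]]}}

```text
clock: 2.9
tool_pos: [0.5151, 0.1663, 0.1552]
orientation: [-180.0, 0.0, -168.4]
force: [0.8, -0.4, -0.2]
opening: 0.0875
gripper_force: 0.0
```

```bash
python3 - <<'E'
from h import *
v=V('w2'); print('wide',v.plane(403,197,.118), 'ctr from yaw10.3', [.514-.0225*np.sin(.18),.1885+.0225*np.cos(.18)])
# slot pixels: deeper points inside plate
P=v.pts(); y=np.radians(10.3)
from itertools import product
m=np.zeros((400,640),np.uint8)
poly=np.array([v.proj(np.array([.514+a*np.cos(y)-b*np.sin(y),.1885+a*np.sin(y)+b*np.cos(y),.118])) for a,b in((-.03,-.005),(.03,-.005),(.03,.045),(-.03,.045))]).astype(np.int32)
cv2.fillPoly(m,[poly],1)
mm=((m>0)&(P[...,2]<.09)).astype(np.uint8)
k,l,s,c=cv2.connectedComponentsWithStats(mm)
for i in range(1,k):
    if s[i,4]>20: 
        print(s[i],c[i],v.plane(*c[i],.118))
        vv,uu=np.where(l==i); q=np.array([v.plane(a,b,.118)[:2] for a,b in zip(uu,vv)])-[.514,.1885]
        L=q@np.array([[np.cos(y),-np.sin(y)],[np.sin(y),np.cos(y)]]); print('local lo/hi',L.min(0),L.max(0))
E
```

```text
wide [0.50421745 0.21480154 0.118     ] ctr from yaw10.3 [np.float64(0.509971834597919), np.float64(0.21063648308773272)]
[367 187  43  24 732] [391.13114754 198.20491803] [0.5074645 0.2046933 0.118    ]
local lo/hi [-0.0141497  -0.00481307] [0.00759177 0.03266992]
```

{"fn": "play_rows", "kwargs": {"deltas": [[0,0.003,-0.008,0,0,0],[0,0,0,0,0,0],[0,0,0,0,0,0]]}}

```text
clock: 3.2
tool_pos: [0.5147, 0.1697, 0.1485]
orientation: [180.0, 0.1, -168.3]
force: [0.2, 0.0, -0.7]
opening: 0.0874
gripper_force: 0.0
```

{"fn": "play_rows", "kwargs": {"deltas": [[0,0,0,0,0,0],[0,0,0,0,0,0],[0,0,0,0,0,0],[0,0,0,0,0,0],[0,0,0,0,0,0],[0,0,0,0,0,0],[0,0,0,0,0,0]], "gripper": -1}}

```text
clock: 3.9
tool_pos: [0.5145, 0.1695, 0.1478]
orientation: [-180.0, -0.0, -168.3]
force: [-1.0, -1.2, -0.3]
opening: 0.0372
gripper_force: 0.0
```

{"fn": "play_rows", "kwargs": {"deltas": [[0,0,0,0,0,0],[0,0,0,0,0,0],[0,0,0,0,0,0],[0,0,0.006,0,0,0],[0,0,0,0,0,0],[0,0,0,0,0,0]]}}

```text
clock: 4.5
tool_pos: [0.5144, 0.1695, 0.1527]
orientation: [180.0, 0.0, -168.3]
force: [-0.5, -0.7, -2.3]
opening: 0.0287
gripper_force: 30.0
```

{"fn": "play_rows", "kwargs": {"deltas": [[-0.002,0.013,0,0,0,0],[-0.003,0.013,0,0,0,0],[-0.002,0.013,0,0,0,0],[-0.002,0.012,0,0,0,0],[0,0,0,0,0,0],[0,0,0,0,0,0]]}}

```text
clock: 5.1
tool_pos: [0.507, 0.2108, 0.1525]
orientation: [-180.0, -0.0, -168.3]
force: [0.0, 0.2, -1.8]
opening: 0.0285
gripper_force: 30.0
```

```bash
python3 - <<'E'
from h import *
for n in('scene','top'):
    snap(n,n+'2'); v=V(n+'2'); P=v.pts()
    m=(P[...,2]>.112)&(P[...,2]<.122)&(abs(P[...,0]-.51)<.08)&(abs(P[...,1]-.19)<.08)
    print(n,m.sum())
p=V('scene2').p; cv2.imwrite('pics/c3.png',cv2.resize(p[180:290,210:350],None,fx=5,fy=5,interpolation=2))
E
```

```text
scene 0
top 136
```

View pics/c3.png

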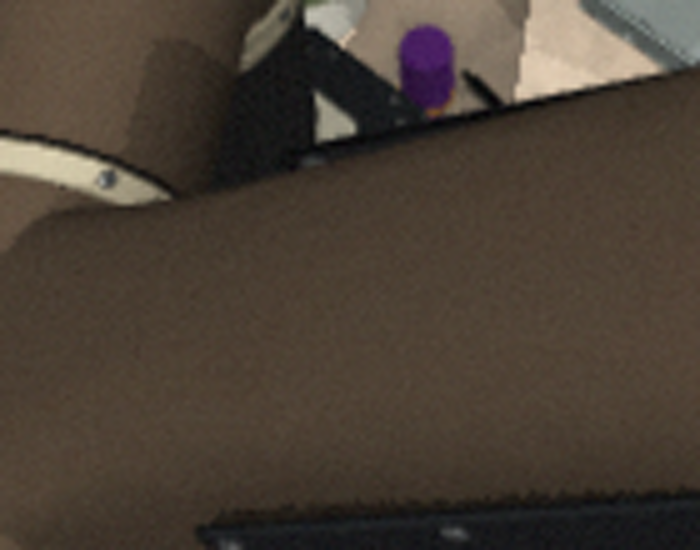

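The arm hides the bracket in this view. There was no side force during the slide, so I raise slowly and watch the force.

{"fn": "play_rows", "kwargs": {"deltas": [[0,0,0.006,0,0,0],[0,0,0.004,0,0,0],[0,0,0.004,0,0,0],[0,0,0.003,0,0,0],[0,0,0,0,0,0]]}}

```text
clock: 5.7
tool_pos: [0.5075, 0.2104, 0.1668]
orientation: [180.0, 0.0, -168.3]
force: [-0.0, 0.2, -1.8]
opening: 0.0283
gripper_force: 30.0
```

The shaft is passing through the wide end without touching. Lift and carry to the stand.

{"fn": "play_rows", "kwargs": {"deltas": [[0,0,0.04,0,0,0],[0,0,0.04,0,0,0],[0,0,0.04,0,0,0],[0,0,0.04,0,0,0],[0,0,0.02,0,0,0],[-0.014,-0.05,0.01,0,0,0],[-0.014,-0.05,0,0,0,0],[-0.014,-0.05,0,0,0,0],[-0.014,-0.05,0,0,0,0],[-0.014,-0.05,0,0,0,0]]}}

```text
clock: 6.7
tool_pos: [0.4503, 0.0089, 0.3183]
orientation: [180.0, 0.0, -168.3]
force: [-0.0, -0.7, -2.4]
opening: 0.0284
gripper_force: 30.0
```

{"fn": "play_rows", "kwargs": {"deltas": [[-0.014,-0.05,0,0,0,0],[-0.014,-0.05,0,0,0,0],[-0.014,-0.05,0,0.008,-0.038,0],[-0.014,-0.05,0,0.008,-0.038,0],[-0.014,-0.05,0,0.008,-0.038,0],[0,0,0,0.009,-0.038,0],[0,0,0,0.009,-0.038,0],[0,0,0,0,0,0]]}}

```text
clock: 7.5
tool_pos: [0.3928, -0.1899, 0.3175]
orientation: [179.3, 35.1, -168.9]
force: [0.1, -0.9, -1.2]
opening: 0.0284
gripper_force: 30.0
```

```bash
python3 - <<'E'
from h import *
o=get_obs();print({k:o[k] for k in('clock','tool_pos','orientation','joint_pos','opening')})
snap('wrist','w3'); snap('top','top3'); snap('scene','scene3')
import stand
for n in('w3','top3','scene3'):
    try: stand.face(n)
    except Exception as e: print(n,e)
v=V('scene3').p; t=V('top3').p;w=V('w3').p
im=np.zeros((600,800,3),np.uint8)
im[:300,:400]=cv2.resize(v[120:240,310:470],(400,300)); im[:300,400:]=cv2.resize(t[140:260,320:480],(400,300)); im[300:,:480]=cv2.resize(w,(480,300))
cv2.imwrite('pics/m3.png',im)
E
```

```text
{'clock': 7.5, 'tool_pos': array([ 0.39280393, -0.18987241,  0.31752579]), 'orientation': array([ 179.3105383 ,   35.13136103, -168.88758706]), 'joint_pos': array([-14.15786414, -19.36130798, -30.63357735, -20.09149904,
       -48.30822515, -55.15165936]), 'opening': 0.02835550490594362}
w3 rim 2109 ((552.5945434570312, -174.27371215820312), (287.58038330078125, 169.47972106933594), 8.47270679473877)
 face 3298 n [-0.573 -0.127  0.81 ] tilt 35.9 yaw 12.5 ctr [ 0.4757 -0.2068  0.1303] r 79.9
 bore blob [311 120  30  31 382] [325.5 137.4] [ 0.4759 -0.1698  0.136 ]
top3 rim 188 ((552.686767578125, -176.2845001220703), (287.734130859375, 178.6427764892578), 6.188138008117676)
 face 158 n [-0.599 -0.167  0.783] tilt 38.5 yaw 15.6 ctr [ 0.4712 -0.1726  0.1293] r 45.3
 bore blob [387 217   8   9  51] [390.4 221.2] [ 0.476  -0.1688  0.136 ]
 bore blob [400 233  14  11 100] [406.5 238. ] [ 0.4238 -0.2171  0.136 ]
scene3 rim 352 ((554.3674926757812, -169.6337890625), (287.21905517578125, 168.30751037597656), 7.933840274810791)
 face 285 n [-0.574 -0.134  0.808] tilt 36.1 yaw 13.1 ctr [ 0.4739 -0.1754  0.1324] r 43.4
 bore blob [377 164   8  11  72] [380.5 169. ] [ 0.4766 -0.1684  0.136 ]
```

View pics/m3.png

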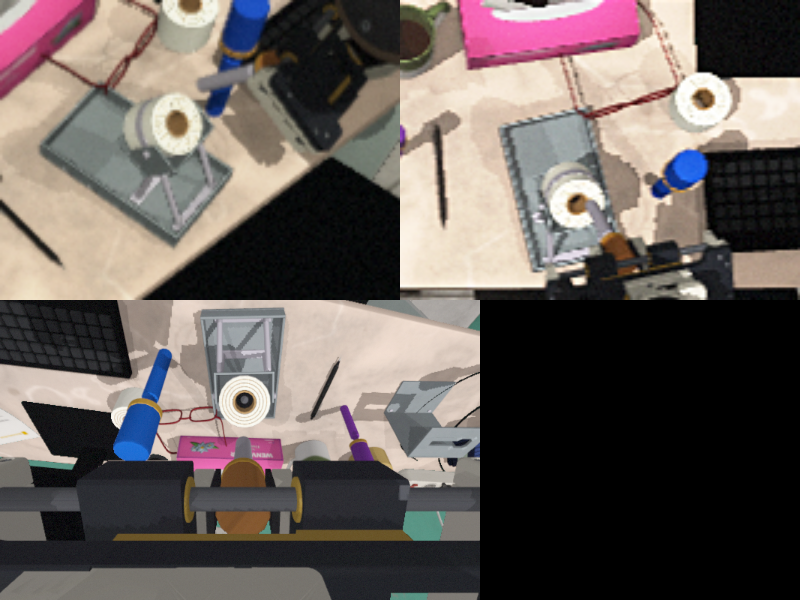

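The wrist view shows the bore mouth at full-frame pixel (326,137) and the rod shaft held in the gripper at about (327,187), both in line. I'll measure the rod's axis in the tool frame and fit the mouth's ellipse in this same view.

```bash
cat > fit.py <<'E'
from h import *
from scipy.spatial.transform import Rotation as R
o=get_obs(); T=R.from_euler('xyz',o['orientation'],degrees=True).as_matrix(); t=o['tool_pos']
print('clock',o['clock'],'tcp',t.round(4),'toolz',T[:,2].round(4),'force',o['force'].round(1))
def rod(n):
    v=V(n); Q=(v.pts()-t)@T
    m=(abs(Q[...,1])<.016)&(abs(Q[...,0])<.03)&(Q[...,2]>.025)&(Q[...,2]<.135)
    for a in np.arange(.025,.135,.01):
        q=Q[m&(Q[...,2]>=a)&(Q[...,2]<a+.01)]
        if len(q)>8: print(' z%.3f n%d y[%.4f %.4f] x[%.4f %.4f] zmax %.4f'%(a,len(q),*np.percentile(q[:,1],[3,97]),*np.percentile(q[:,0],[3,97]),q[:,2].max()))
def mouth(n,near=(.474,-.17,.136)):
    v=V(n); h=cv2.cvtColor(v.p,cv2.COLOR_BGR2HSV); P=v.pts()
    u0,v0=v.proj(np.array(near))
    N=np.array([-.5602,-.1232,.8192]); d=(P-np.array(near))@N; r=np.linalg.norm(P-np.array(near)-d[...,None]*N,axis=-1)
    m=((abs(d)<.006)&(r<.042)&(h[...,1]<70)).astype(np.uint8)
    cs,_=cv2.findContours(m,cv2.RETR_CCOMP,cv2.CHAIN_APPROX_NONE)
    for c in cs:
        if len(c)>40:
            e=cv2.fitEllipse(c); 
            o_,ry=v.ray(*e[0]); s=((np.array(near)-o_)@N)/(ry@N); print(' ell',np.round(e[0],1),np.round(e[1],1),len(c),'->',(o_+ry*s).round(4))
    F=P[m>0]; print(' plane off med',np.median(d[m>0]).round(4))
if __name__=='__main__':
    rod('w3'); mouth('w3'); mouth('top'); mouth('scene'); mouth('w1')
E
python3 fit.py
```

```text
clock 7.65 tcp [ 0.3953 -0.1897  0.3186] toolz [ 0.5578  0.1224 -0.8209] force [ 1.  -0.1 -0.7]
 z0.025 n34 y[-0.0128 0.0130] x[0.0086 0.0167] zmax 0.0270
 z0.045 n50 y[-0.0047 0.0048] x[0.0073 0.0096] zmax 0.0550
 z0.055 n104 y[-0.0067 0.0064] x[0.0052 0.0096] zmax 0.0649
 z0.065 n100 y[-0.0071 0.0072] x[0.0033 0.0094] zmax 0.0750
 z0.075 n87 y[-0.0074 0.0068] x[0.0031 0.0094] zmax 0.0850
 z0.085 n77 y[-0.0074 0.0070] x[0.0029 0.0096] zmax 0.0949
 z0.095 n71 y[-0.0072 0.0067] x[0.0036 0.0095] zmax 0.1050
 z0.105 n61 y[-0.0070 0.0075] x[0.0027 0.0095] zmax 0.1146
 z0.115 n37 y[-0.0076 0.0064] x[0.0031 0.0096] zmax 0.1225
 ell [287.5 127.3] [ 3.  24.3] 48 -> [ 0.4747 -0.2077  0.1308]
 ell [363.5 126.6] [ 3.3 24.7] 47 -> [ 0.4595 -0.1355  0.1312]
 ell [325.6 135.1] [67.7 68.3] 194 -> [ 0.4734 -0.1702  0.1355]
 ell [325.7 135.5] [31.8 32.5] 91 -> [ 0.4737 -0.1701  0.1358]
 ell [325.5  97.5] [ 2.9 47.4] 92 -> [ 0.445  -0.176   0.1153]
 plane off med -0.0007
 ell [390.2 221.2] [19.3 20.6] 76 -> [ 0.4758 -0.1682  0.1375]
 plane off med -0.0021
 ell [380.3 170. ] [21.5 25.1] 87 -> [ 0.4743 -0.1653  0.1369]
 plane off med -0.0019
 ell [364.1 296.6] [32.6 67. ] 159 -> [ 0.4736 -0.1712  0.1356]
 ell [364.5 296.4] [27.  28.8] 78 -> [ 0.4734 -0.1708  0.1354]
 plane off med -0.0008
```

Rod and bore are parallel. The mouth is at (0.4736, -0.1703, 0.1356). I line up and insert until just above the adapter.

{"fn": "play_rows", "kwargs": {"deltas": [[0.001,0.003,-0.04,0,0,0],[0,0,-0.044,0,0,0],[0,0,0,0,0,0],[0,0,0,0,0,0]]}}

```text
clock: 8.05
tool_pos: [0.3971, -0.1866, 0.2514]
orientation: [179.4, 34.8, -168.4]
force: [-0.1, -0.6, -1.2]
opening: 0.0286
gripper_force: 30.0
```

```bash
python3 - <<'E'
from h import *
import fit
from fit import t,T
M=np.array([.4736,-.1703,.1356]);n=np.array([-.5602,-.1232,.8192])
ax=t+T[:,0]*.0015; tip=ax+T[:,2]*.1248
d=(tip-M); print('tip above mouth',d@n,'lateral',d-(d@n)*n); snap('wrist','w4'); fit.rod('w4'); fit.mouth('w4')
E
```

```text
clock 8.05 tcp [ 0.3971 -0.1866  0.2514] toolz [ 0.5568  0.1243 -0.8213] force [-0.1 -0.6 -1.2]
tip above mouth 0.014959177849574267 lateral [0.0001427  0.00085261 0.00022415]
 z0.025 n22 y[-0.0131 0.0138] x[0.0040 0.0139] zmax 0.0263
 z0.045 n49 y[-0.0051 0.0047] x[0.0041 0.0070] zmax 0.0549
 z0.055 n106 y[-0.0068 0.0066] x[0.0028 0.0069] zmax 0.0649
 z0.065 n99 y[-0.0072 0.0071] x[0.0000 0.0068] zmax 0.0749
 z0.075 n91 y[-0.0074 0.0067] x[0.0003 0.0067] zmax 0.0849
 z0.085 n76 y[-0.0075 0.0070] x[0.0001 0.0068] zmax 0.0948
 z0.095 n69 y[-0.0072 0.0071] x[0.0011 0.0069] zmax 0.1050
 z0.105 n62 y[-0.0070 0.0071] x[0.0004 0.0067] zmax 0.1150
 z0.115 n37 y[-0.0077 0.0063] x[0.0005 0.0067] zmax 0.1229
 ell [279.3 174. ] [ 3.4 33.4] 57 -> [ 0.4754 -0.2072  0.1314]
 ell [367.5 172.4] [ 3.2 37.1] 57 -> [ 0.4592 -0.1354  0.1311]
 ell [323.5 180.6] [70.6 76.4] 306 -> [ 0.4723 -0.1701  0.1348]
 ell [319.2 140.4] [ 3.3 66.7] 114 -> [ 0.4462 -0.1791  0.1156]
 plane off med -0.0004
```

{"fn": "play_rows", "kwargs": {"deltas": [[0.007,0.0014,-0.01,0,0,0],[0.007,0.0014,-0.01,0,0,0],[0.007,0.0014,-0.01,0,0,0],[0.007,0.0015,-0.01,0,0,0],[0,0,0,0,0,0],[0,0,0,0,0,0]]}}

```text
clock: 8.7
tool_pos: [0.4186, -0.1822, 0.2186]
orientation: [179.4, 34.9, -168.6]
force: [-0.1, -0.4, -1.7]
opening: 0.0283
gripper_force: 30.0
```

{"fn": "play_rows", "kwargs": {"deltas": [[0.0028,0.0006,-0.0041,0,0,0],[0.0028,0.0006,-0.0041,0,0,0],[0.0021,0.0005,-0.0031,0,0,0],[0.0021,0.0005,-0.0031,0,0,0],[0,0,0,0,0,0]]}}

```text
clock: 9.2
tool_pos: [0.4265, -0.1804, 0.2072]
orientation: [179.4, 34.9, -168.6]
force: [-1.0, 0.0, -2.3]
opening: 0.0285
gripper_force: 30.0
```

{"fn": "play_rows", "kwargs": {"deltas": [[0.0021,0.0005,-0.0031,0,0,0],[0.0021,0.0005,-0.0031,0,0,0],[0.0021,0.0005,-0.0031,0,0,0]]}}

```text
clock: 9.5
tool_pos: [0.4316, -0.1793, 0.2001]
orientation: [179.4, 34.9, -168.6]
force: [-5.4, -0.8, 4.6]
opening: 0.0285
gripper_force: 30.0
```

{"fn": "play_rows", "kwargs": {"deltas": [[0.0021,0.0005,-0.0031,0,0,0],[0.0021,0.0005,-0.0031,0,0,0]]}}

```text
clock: 9.7
tool_pos: [0.435, -0.1785, 0.195]
orientation: [179.4, 34.9, -168.6]
force: [-4.3, -1.5, 4.2]
opening: 0.0285
gripper_force: 30.0
```

{"fn": "play_rows", "kwargs": {"deltas": [[0.0021,0.0005,-0.0031,0,0,0],[0.0021,0.0005,-0.0031,0,0,0],[0.0021,0.0005,-0.0031,0,0,0],[0.0021,0.0005,-0.0031,0,0,0],[0,0,0,0,0,0]]}}

```text
clock: 10.2
tool_pos: [0.4416, -0.1767, 0.1846]
orientation: [179.4, 34.9, -168.6]
force: [0.4, 0.3, -1.4]
opening: 0.0285
gripper_force: 30.0
```

```bash
python3 - <<'E'
from h import *
snap('scene','s5'); snap('top','t5');snap('wrist','w5'); import fit; fit.rod('w5')
a=V('s5').p; b=V('t5').p; w=V('w5').p
im=np.zeros((600,800,3),np.uint8)
im[:300,:400]=cv2.resize(a[140:230,320:440],(400,300),interpolation=2); im[:300,400:]=cv2.resize(b[175:250,350:450],(400,300),interpolation=2); im[300:,:480]=cv2.resize(w,(480,300))
cv2.imwrite('pics/m5.png',im)
E
```

```text
clock 10.35 tcp [ 0.4416 -0.1768  0.1851] toolz [ 0.5591  0.1236 -0.8198] force [-0.2 -0.3 -2.2]
 z0.025 n44 y[-0.0123 0.0120] x[0.0079 0.0149] zmax 0.0277
 z0.045 n42 y[-0.0042 0.0051] x[0.0056 0.0081] zmax 0.0549
 z0.055 n2023 y[-0.0154 0.0153] x[0.0004 0.0293] zmax 0.0650
 z0.065 n116 y[-0.0120 0.0128] x[-0.0030 0.0079] zmax 0.0749
 z0.075 n100 y[-0.0117 0.0125] x[-0.0052 0.0079] zmax 0.0847
 z0.085 n54 y[-0.0118 0.0124] x[-0.0077 0.0038] zmax 0.0948
 z0.095 n39 y[-0.0114 0.0121] x[-0.0081 -0.0035] zmax 0.1044
 z0.105 n27 y[-0.0108 0.0117] x[-0.0081 -0.0044] zmax 0.1149
```

View pics/m5.png

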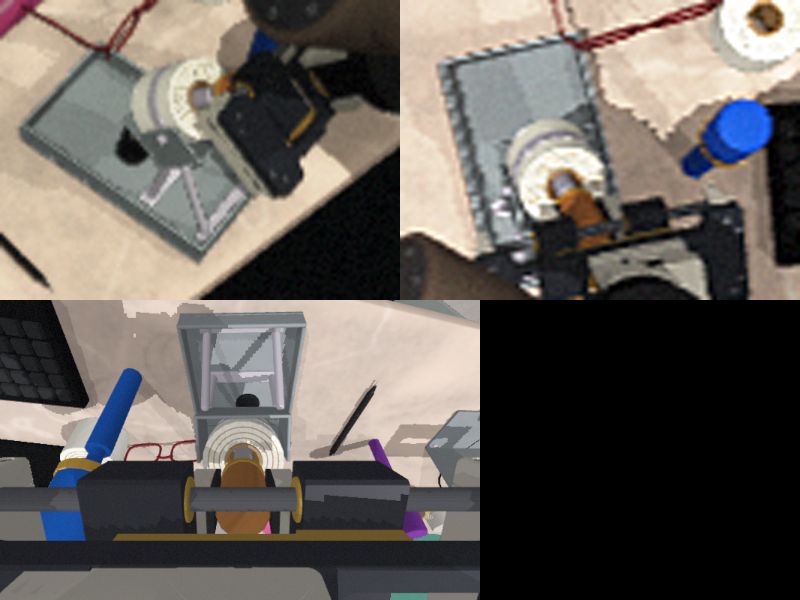

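The scene crop (top left) shows the black adapter lying in the tray at (130,150), so it has dropped. I withdraw along the bore, then untilt and return.

{"fn": "play_rows", "kwargs": {"deltas": [[-0.015,-0.0033,0.022,0,0,0],[-0.015,-0.0033,0.022,0,0,0],[-0.015,-0.0033,0.022,0,0,0],[-0.015,-0.0033,0.022,0,0,0],[0,0,0.04,0,0,0],[0,0,0.04,0,0,0],[0.014,0.05,0,-0.008,0.038,0],[0.014,0.05,0,-0.008,0.038,0],[0.014,0.05,0,-0.008,0.038,0],[0.014,0.05,0,-0.009,0.038,0]]}}

```text
clock: 11.35
tool_pos: [0.4295, -0.0504, 0.3188]
orientation: [179.1, 10.7, -168.6]
force: [1.7, -1.4, -2.0]
opening: 0.0284
gripper_force: 30.0
```

{"fn": "play_rows", "kwargs": {"deltas": [[0.014,0.05,0,-0.009,0.038,0],[0.014,0.05,0,0,0,0],[0.014,0.05,0,0,0,0],[0.014,0.05,0,0,0,0],[0.014,0.05,0,0,0,0],[0.014,0.04,0,0,0,0],[0,0,0,0,0,0],[0,0,0,0,0,0]]}}

```text
clock: 12.15
tool_pos: [0.4972, 0.1814, 0.3166]
orientation: [179.2, 3.7, -168.5]
force: [-0.7, -0.4, -2.1]
opening: 0.0285
gripper_force: 30.0
```

```bash
python3 - <<'E'
from h import *
snap('scene','s6'); snap('wrist','w6'); import fit; fit.rod('w6'); print(get_obs()['orientation'])
v=V('s6');P=v.pts()
m=(v.p.max(-1)<60)&(P[...,0]>.4)&(P[...,0]<.62)&(P[...,1]>-.26)&(P[...,1]<-.08)&(P[...,2]<.09)
if m.sum(): print('adapter',m.sum(),P[m].mean(0).round(3),P[m].min(0).round(3),P[m].max(0).round(3))
w=V('w6');Q=w.pts();m=(Q[...,2]>.113)&(Q[...,2]<.123)&(abs(Q[...,0]-.51)<.08)&(abs(Q[...,1]-.19)<.08)
q=Q[m];print('plate',len(q),cv2.minAreaRect((q[:,:2]*1000).astype(np.float32)))
E
```

```text
clock 12.25 tcp [0.4971 0.1802 0.3171] toolz [ 0.0605  0.0259 -0.9978] force [ 0.3  0.4 -1.6]
 z0.025 n56 y[-0.0127 0.0124] x[0.0073 0.0155] zmax 0.0279
 z0.045 n33 y[-0.0038 0.0046] x[0.0067 0.0084] zmax 0.0549
 z0.055 n109 y[-0.0063 0.0067] x[0.0042 0.0083] zmax 0.0648
 z0.065 n101 y[-0.0067 0.0074] x[0.0025 0.0084] zmax 0.0749
 z0.075 n89 y[-0.0070 0.0072] x[0.0018 0.0085] zmax 0.0850
 z0.085 n76 y[-0.0066 0.0073] x[0.0024 0.0083] zmax 0.0948
 z0.095 n65 y[-0.0069 0.0076] x[0.0020 0.0084] zmax 0.1049
 z0.105 n65 y[-0.0070 0.0074] x[0.0012 0.0082] zmax 0.1149
 z0.115 n49 y[-0.0069 0.0068] x[0.0026 0.0084] zmax 0.1234
[ 179.23237937    3.6951887  -168.56795076]
adapter 6 [ 0.597 -0.198  0.019] [ 0.582 -0.201  0.01 ] [ 0.619 -0.193  0.024]
plate 5667 ((512.4620971679688, 187.91220092773438), (76.24639892578125, 100.17450714111328), 9.936881065368652)
```

View pics/w6.png

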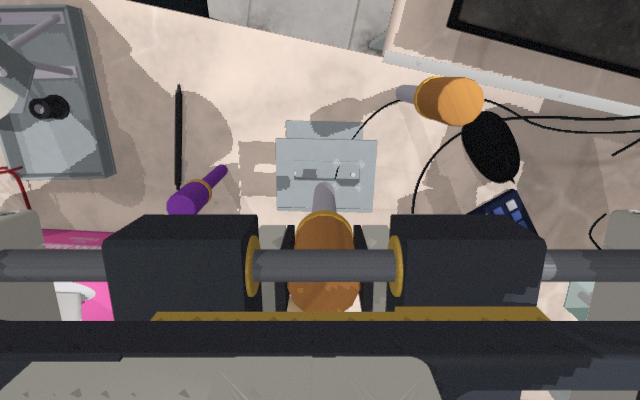

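The wrist view shows the adapter in the tray at (45,107). The plate is at (325,175), with the slot's wide end at about (350,172). A 3.8° tilt remains, so I correct it and move above the wide end.

{"fn": "play_rows", "kwargs": {"deltas": [[0.0126,0.038,0,-0.0082,0.0193,0],[0,0,-0.03,0,0,0],[0,0,-0.04,0,0,0],[0,0,0,0,0,0],[0,0,0,0,0,0]]}}

```text
clock: 12.75
tool_pos: [0.5075, 0.2101, 0.262]
orientation: [-180.0, 0.0, -168.6]
force: [-0.4, 0.4, -1.2]
opening: 0.0282
gripper_force: 30.0
```

```bash
python3 - <<'E'
from h import *
snap('wrist','w7'); import fit; fit.rod('w7')
E
```

```text
clock 12.8 tcp [0.5081 0.2106 0.2629] toolz [ 2.1e-03  8.0e-04 -1.0e+00] force [-0.3 -0.6 -1.8]
 z0.025 n61 y[-0.0131 0.0129] x[0.0065 0.0153] zmax 0.0281
 z0.045 n40 y[-0.0036 0.0046] x[0.0064 0.0084] zmax 0.0548
 z0.055 n103 y[-0.0064 0.0066] x[0.0041 0.0083] zmax 0.0650
 z0.065 n99 y[-0.0066 0.0074] x[0.0027 0.0083] zmax 0.0749
 z0.075 n84 y[-0.0072 0.0071] x[0.0016 0.0084] zmax 0.0849
 z0.085 n82 y[-0.0068 0.0075] x[0.0019 0.0082] zmax 0.0949
 z0.095 n63 y[-0.0068 0.0072] x[0.0019 0.0082] zmax 0.1044
 z0.105 n70 y[-0.0069 0.0074] x[0.0021 0.0083] zmax 0.1149
 z0.115 n42 y[-0.0066 0.0068] x[0.0036 0.0082] zmax 0.1239
```

{"fn": "play_rows", "kwargs": {"deltas": [[-0.0005,0,-0.01,0,0,0],[0,0,-0.01,0,0,0],[0,0,-0.006,0,0,0],[0,0,-0.006,0,0,0],[0,0,0,0,0,0]]}}

```text
clock: 13.3
tool_pos: [0.5066, 0.2108, 0.2346]
orientation: [-180.0, -0.1, -168.5]
force: [0.2, 0.2, -2.2]
opening: 0.0289
gripper_force: 30.0
```

The tip has entered the plate without force, so I lower to about 4 mm above the seat.

{"fn": "play_rows", "kwargs": {"deltas": [[0,0,-0.02,0,0,0],[0,0,-0.025,0,0,0],[0,0,-0.025,0,0,0],[0,0,-0.02,0,0,0],[0,0,-0.012,0,0,0],[0,0,0,0,0,0],[0,0,0,0,0,0]]}}

```text
clock: 14.0
tool_pos: [0.5074, 0.2113, 0.1544]
orientation: [180.0, 0.0, -168.5]
force: [0.9, -0.3, -1.6]
opening: 0.0285
gripper_force: 30.0
```

{"fn": "play_rows", "kwargs": {"deltas": [[0,0,-0.002,0,0,0],[0.002,-0.013,0,0,0,0],[0.002,-0.013,0,0,0,0],[0.003,-0.013,0,0,0,0],[0.002,-0.013,0,0,0,0],[0,0,0,0,0,0],[0,0,0,0,0,0]]}}

```text
clock: 14.7
tool_pos: [0.5144, 0.1688, 0.1524]
orientation: [180.0, 0.0, -168.6]
force: [-0.5, 0.1, -2.4]
opening: 0.0284
gripper_force: 30.0
```

{"fn": "play_rows", "kwargs": {"deltas": [[0,0,-0.003,0,0,0],[0,0,-0.0025,0,0,0],[0,0,0,0,0,0],[0,0,0,0,0,0]]}}

```text
clock: 15.1
tool_pos: [0.5143, 0.1697, 0.1478]
orientation: [-180.0, 0.0, -168.5]
force: [-0.2, 0.8, -0.8]
opening: 0.0283
gripper_force: 30.0
```

{"fn": "play_rows", "kwargs": {"deltas": [[0,0,0,0,0,0],[0,0,0,0,0,0],[0,0,0,0,0,0],[0,0,0,0,0,0],[0,0,0,0,0,0],[0,0,0,0,0,0],[0,0,0,0,0,0],[0,0,0,0,0,0]], "gripper": 1}}

```text
clock: 15.9
tool_pos: [0.5142, 0.1694, 0.1478]
orientation: [180.0, 0.0, -168.5]
force: [-0.4, -1.4, 0.6]
opening: 0.0852
gripper_force: 0.0
```

{"fn": "play_rows", "kwargs": {"deltas": [[0,0,0.02,0,0,0],[0,0,0.04,0,0,0],[0,0,0.05,0,0,0],[0,-0.05,0.05,0,0,0],[0,-0.06,0,0,0,0],[-0.02,-0.06,0,0,0,0],[-0.02,-0.06,0,0,0,0],[-0.02,-0.06,0,0,0,0],[-0.02,-0.06,0,0,0,0],[0,0,0,0,0,0]]}}

```text
clock: 16.9
tool_pos: [0.4487, -0.1077, 0.2715]
orientation: [-180.0, -0.0, -168.8]
force: [0.1, 0.5, 0.3]
opening: 0.0876
gripper_force: 0.0
```

```bash
python3 - <<'E'
from h import *
print(get_obs()['tool_pos'],get_obs()['clock'],get_obs()['opening'])
for n in('scene','top'):
    snap(n,n+'9'); v=V(n+'9');P=v.pts();h=cv2.cvtColor(v.p,cv2.COLOR_BGR2HSV)
    m=(cv2.inRange(h,(5,120,70),(18,255,255))>0)&(abs(P[...,0]-.51)<.06)&(abs(P[...,1]-.19)<.07)
    Q=P[m]; 
    if len(Q): t=Q[Q[:,2]>np.percentile(Q[:,2],90)-.004];print(n,len(Q),'grip top',t.mean(0).round(4),'z',np.percentile(Q[:,2],[5,95]).round(3))
a=V('scene9').p; b=V('top9').p
im=np.vstack([cv2.resize(a[120:320,140:440],(450,300)),cv2.resize(b[150:260,190:460],(450,300))[:, :450]])
cv2.imwrite('pics/m9.png',im)
E
```

```text
[ 0.44865672 -0.1076925   0.27151118] 16.9 0.08758898394248588
scene 184 grip top [0.5146 0.1712 0.1706] z [0.128 0.173]
```

View pics/m9.png

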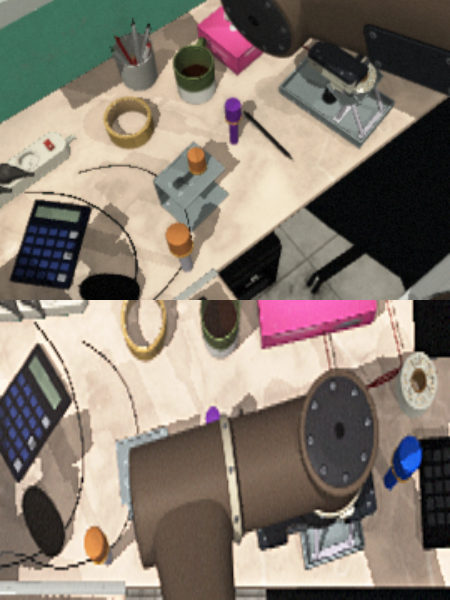

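The rod's grip sits on the plate at its starting place (196,160), the adapter lies in the tray (330,97), the bystanders are in place and the gripper is clear. I hand in.

```bash
python3 -c "
from plant import *
print(close_job())"
```

```text
the job is handed in; nothing more can be done
None
```

I handed the job in at about 17 s of the 54 s: the adapter is in the tray, the rod hangs back at the narrow end of the slot, and the bystanders look unmoved; the hand-in gave no verdict.

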